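# Unlock the scale's sliding dust cover and stand the toppled bead jar on its pan

### The job

The square jar of gold beads has toppled over; it needs weighing. Pull up the red spring knob on the scale to unlock its clear dust cover, slide the cover fully open and let the knob snap down into its second hole so that the cover is locked open, then gently stand the jar upright on the middle of the bared weighing pan and let go. Leave the other bottles and the pliers where they are.

Things in the scene. Friction and masses are not known exactly. Their poses are not given: they have to be found in the camera images.
- scale: Grey jeweller's scale, fixed to the bench. Housing 175 mm (x) by 270 mm (y), with a black console 36 mm high reaching to x = -127 mm. Origin: housing's centre on the bench; z up; place and yaw vary. Rails along y at x = -70 and +80 mm (tops 60 mm up) carry the cover; the rail at x = -70 mm has 11 mm index holes at y = -65 mm (cover closed) and y = +60 mm (open).
- cover (a joint): Slide of the clear, orange-rimmed dust cover along the scale's +y, in m: 0 closed over the pan, 0.125 at the open index hole, end stop 0.126. Plate 170 mm (x) by 120 mm (y), 5 mm thick, top 66 mm above the bench, centre at y = -65 mm + joint. About 1.5 N of friction; locked (1.5 mm play) while the plunger is in a hole.
- plunger (a joint): Lift of the red spring plunger that rides on the cover, in m: 0 down, its pin 10 mm deep in an index hole; clear of the hole above 0.010; full pull 0.014. The spring pushes down with 6 N at 0, 11 N at 0.014. Let go between the holes, the pin rests and drags on the rail at about 0.010.
- knob_grip (a point): Middle of the red plunger knob: upright cylinder 28 mm in diameter, 30 mm high; this point is 94 mm above the bench when down. Below it a 22 mm wide bushing, 10 mm high, on the cover. At x = -70 mm, y = -65 mm + cover joint in the scale's frame. Pull it straight up; held up, it moves the cover along the scale's +y. Axes as the scale's.
- pan_top (a point): Centre of the top face of the round steel weighing pan, 96 mm in diameter, 50 mm above the bench, at x = 12 mm, y = -65 mm in the scale's frame; hidden under the clear cover until that is open. Springy: it sinks 1 mm per 4 N, to a stop at 5 mm. Axes as the scale's.
- jar_mid (a point): Centre of the clear square jar of gold beads: 42 by 42 mm, 78 mm tall (square body lower 58 mm, round white cap 34 mm wide on top), 0.13 to 0.23 kg, centre of mass about 6 mm below. z runs from base to cap, x and y square to the flat sides. It starts lying on a flat side, this point 21 mm up, cap to the robot's right (z within 35 degrees of world -y). Stood on the pan this point is 89 mm up.
- amber_bottle: Bystander: amber bottle with black cap, 44 mm in diameter, 90 mm tall, standing. Origin at its foot. Leave alone.
- bead_pot: Bystander: low glass pot with white lid, 52 mm in diameter, 50 mm tall, standing. Origin at its foot. Leave alone.
- pliers: Bystander: small pliers with one red and one blue handle, 135 mm long, lying along their y. Origin under the pivot. Leave alone.
Not all that is in view belongs to the job. Leave any purple look-alike of the part that bears jar_mid alone.

How it is judged:
On the way, in this order (a step that is already met when the one before it is completed fails the run):
1. the spring knob is pulled up, clear of its hole (value of joint plunger above 0.0095 m).
2. the cover is fully open and the plunger is down in the second hole (value of joint cover above 0.121 m and value of joint plunger below 0.003 m), for 0.2 s.
At the end, for the whole second after the job is handed in: The cover is open (joint over 0.121 m) with the plunger down in the second hole (lift under 3 mm), and the jar stands at rest on the pan, cap up (within 7 degrees), its centre within 22 mm of the pan's centre line (all of step 2 and angle between jar_mid's own z axis and vertical below 0.12 rad and z of jar_mid in the frame of pan_top between 0.034 and 0.044 m and horizontal distance between jar_mid and pan_top below 0.022 m and linear speed of jar below 0.02 m/s and contact force between jar and pan above 0.4 N); the robot touches nothing.
It fails at once if the amber bottle moved by more than 30 mm (distance of amber_bottle from where it was at the start of the episode above 0.03 m).
It fails at once if the bead pot moved by more than 30 mm (distance of bead_pot from where it was at the start of the episode above 0.03 m).
It fails at once if the pliers moved by more than 30 mm (distance of pliers from where it was at the start of the episode above 0.03 m).
It fails at once if a bottle or pot is tipped over (angle between any of amber_bottle, bead_pot's own z axis and vertical above 0.5 rad).
It fails at once if the jar is pressed on or knocked against the pan harder than 30 N (contact force between jar and pan above 30 N).
It also fails if it takes over 58 s, if anything falls off the work surface, if the arm or the gripper's body presses on something with over 40 N, if the wrist force passes 120 N, or if a joint passes its speed limit or range.

### The arm

A 6-joint arm with a two-finger parallel gripper is mounted at the origin on the work surface. World frame = base frame: x ahead of the robot, y to its left, z up, the work surface at z = 0. Lengths are in m, angles in rad, forces in N, time in s.
With the tool pointing down it reaches from about 0.375 to 0.975 m from the base axis. Payload 3.8 kg.
Tool frame: the origin (TCP) lies midway between the tips of the shut fingers; the grasp point (between the pads) lies ctrl.grip_depth behind it (ctrl.grip_depth is the distance from the TCP to the grasp point, in m); z points along the fingers, y is the line along which they close (so a half turn about z gives the same grasp; the last joint's range is limited). The gripper opens to 85 mm and grips with 20 to 120 N. Pads are 22 mm wide; open, the fingers measure 114 mm over their backs; the gripper's body (76 mm by 85 mm) begins 54 mm behind the grasp point. The pads swing forward as they close: fully open they stand 13 mm farther back than shut.
Start: joints at [-1.305, 0.264, 1.604, -0, 1.274, -0.037], TCP at [0.201, -0.644, 0.231] pointing down, gripper open.
Joint ranges: [-2.63, 2.63], [-0.94, 2.18], [0.31, 2.57], [-1.31, 4.45], [0, 2.66], [-2.55, 2.55]. Speed limits (rad/s): [2.57, 2.57, 3.14, 3.14, 3.14, 3.14].

### API

Orientations are given as [roll, pitch, yaw] about the fixed x, y, z axes, in that order (R = Rz(yaw) Ry(pitch) Rx(roll)).
In Python, from station import ctrl, optics gives the robot as it stands.
- The arm moves only by the tool arm_command, never from a script. Its argument "series" is a list that holds one entry, the list of rows, each a list of 6 numbers: the shift along the tool's x, y, z in cm, then the turn, a rotation vector about the tool's x, y, z in degrees. In form: [[[dx, dy, dz, wx, wy, wz], ...]]. A call has 1 to 10 rows; each row shifts and turns the commanded pose from where the row before left it, along the tool's axes as they then stand; what a row does not reach is not made up. A row lasts 1/10 s, in which the tool goes at most 50 mm and 8.59 degrees, less where a joint would pass 70% of its speed; a pose out of reach is approached as far as the arm can. A call with a gripper value outside its range is refused whole. "gripper" is the opening, from 0 (shut) to 1 (fully open), set as the call begins (left out, the last holds). The fingers move at their own pace and stop on an object; "force" is the grip in N (left out, the last holds). Time passes only in rows, so rows that do not move let the fingers close. It gives the time, the measured TCP pose, the force, the opening and the grip force at its end, in the units of the state.
- ctrl.sense(): the state, without advancing time (a new reading comes with each control period).
- optics.get_image(name): name is "scene" or "top" or "wrist"; returns a dict with "frame" (384x512x3 uint8, red, green, blue), "depth" (384x512 float32, m along the optical axis (not along the pixel's ray), 0 where there is no reading), "camera_matrix" (3x3 intrinsics, pixels), "cam_to_world" (4x4, takes a point from camera to world coordinates). Camera axes: x right, y down, z forward; pixel columns grow to the right and rows downward; lengths in m; the calibration is good to about 2 mm. A picture is of the moment at which its call begins.
- ctrl.sign_off(): hands the job in; it is judged then, once.
The state is a dict: "time_s": time; "joint_positions": joint angles; "qvel": joint speeds; "effort": joint torques, N m; "tcp_pos": TCP position; "orientation": TCP orientation; "contact_force": force on the tool from outside, world axes, zero at the start; "torque": the same for the moment, N m; "finger_gap": finger opening in m; "grasp_force": force on a finger pad.
Only numpy, scipy, OpenCV 4.12 (cv2) and the standard library are available. Lean on these libraries where they do the work, as an engineer would, in place of code of your own. Each camera call takes 0.05 s, during which the arm holds its last target. There are 200 camera calls.

## Working session

There is one attempt and no reset: what is moved stays moved. The work goes in short steps, Python scripts to look and compute and a tool call to move; the robot and the scene stay as the last step left them, time stands still between calls to the robot, and variables do not carry over. Pictures are saved under pics/ and viewed, at most 10 in all, crops included, and the job is handed in when it is done.

Besides the shell and the picture viewer there is one more tool, called as name(argument=value, ...) on one line, values as JSON. arm_command: Moves the arm, as the interface text tells. Its arguments: {"type":"object","properties":{"series":{"type":"array","items":{"type":"array","items":{"type":"array","items":{"type":"number"}}}},"gripper":{"type":"number"},"force":{"type":"number"}},"required":["series"]}

```bash
mkdir -p pics; ls
python3 - <<'E'
from station import ctrl, optics
import cv2,numpy as np
print(ctrl.sense(), ctrl.grip_depth)
for n in ("scene","top"):
    d=optics.get_image(n); np.savez(n+'.npz',**d)
    cv2.imwrite(f'pics/{n}1.png',cv2.resize(d['frame'][:,:,::-1],(800,600)))
    print(n,d['cam_to_world'],d['camera_matrix'])
E
```

```text
pics
{'time_s': 0.0, 'joint_positions': array([-1.30489641e+00,  2.64741097e-01,  1.60538111e+00,  8.93373960e-06,
        1.27371162e+00, -3.69022820e-02]), 'qvel': array([ 0.00010776,  0.00124474,  0.0008413 ,  0.00181501,  0.00027239,
       -0.00073569]), 'effort': array([-2.62555302e-03, -5.15116632e+01, -3.67317510e+01, -2.70700684e-04,
        1.31492992e-02,  6.47773120e-06]), 'tcp_pos': array([ 0.20108783, -0.64357797,  0.22996632]), 'orientation': array([-3.13935332e+00, -9.12164478e-05,  3.02799469e-01]), 'contact_force': array([ 0.26156758, -0.15916724, -0.92672698]), 'torque': array([ 0.00613706, -0.02714875,  0.01678878]), 'grasp_force': 0.0, 'finger_gap': 0.08508841243425928} 0.0187
scene [[-0.70508884  0.5209097  -0.48114739  0.97997483]
 [ 0.70905516  0.50879946 -0.48822525  0.32489146]
 [-0.00951373 -0.68540221 -0.72810253  0.65592141]
 [ 0.          0.          0.          1.        ]] [[365.70795313   0.         262.10676459]
 [  0.         365.70795313 193.11816852]
 [  0.           0.           1.        ]]
top [[-0.00379143 -0.99320192  0.1163425   0.54215463]
 [-0.99984187  0.00174376 -0.01769707 -0.05407919]
 [ 0.01737389 -0.11639121 -0.99305148  0.8777596 ]
 [ 0.          0.          0.          1.        ]] [[350.32464388   0.         259.68333839]
 [  0.         350.32464388 188.16065406]
 [  0.           0.           1.        ]]
```

View pics/scene1.png

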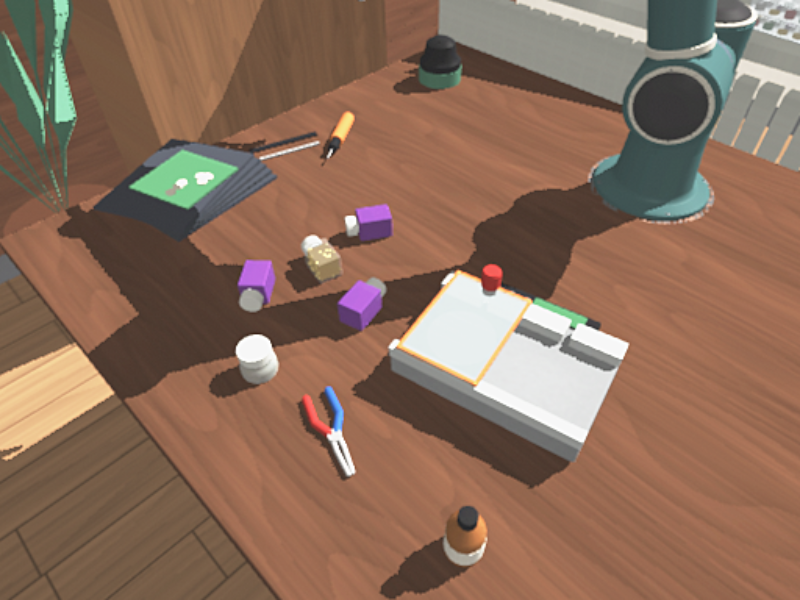

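View pics/top1.png

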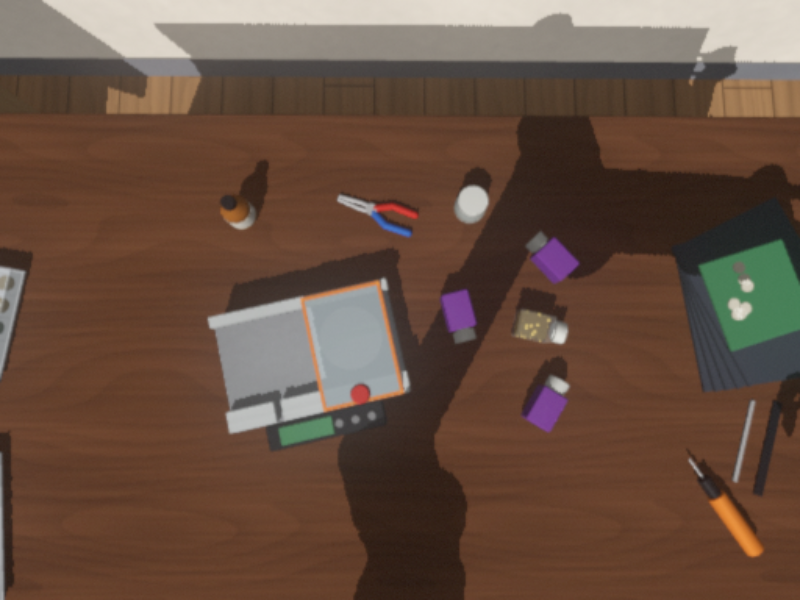

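The top view shows the knob at (360,394), the gold jar at (540,327) with its cap to the right, purple look-alikes around it, and the scale yawed about 0.2 rad with +y to the left. Next I'll measure these.

```bash
cat > h.py <<'E'
import numpy as np,cv2
def cloud(d):
    K=d['camera_matrix'];z=d['depth'];v,u=np.indices(z.shape)
    p=np.stack([(u-K[0,2])/K[0,0]*z,(v-K[1,2])/K[1,1]*z,z],-1)
    T=d['cam_to_world'];P=p@T[:3,:3].T+T[:3,3];P[z==0]=np.nan
    return P
def hsv(d): return cv2.cvtColor(d['frame'],cv2.COLOR_RGB2HSV)
E
python3 - <<'E'
from h import *
for n in('top','scene'):
    d=dict(np.load(n+'.npz'));P=cloud(d);H=hsv(d);h,s,v=H[...,0],H[...,1],H[...,2]
    red=((h<6)|(h>174))&(s>150)&(v>100)&(P[...,2]>.07)
    p=P[red];print(n,'red',len(p),p.mean(0),p.min(0),p.max(0)); t=p[p[:,2]>p[:,2].max()-.005];print('top',len(t),t.mean(0),t.min(0),t.max(0))
    org=(h>8)&(h<18)&(s>170)&(v>170)&(P[...,2]>.055)&(P[...,2]<.075)
    q=P[org];print('rim',len(q),cv2.minAreaRect((q[:,:2]*1000).astype(np.float32)),np.median(q[:,2]))
    # housing/cover: everything 50-72mm high near
    hs=(P[...,2]>.052)&(P[...,2]<.075)&(abs(P[...,0]-.47)<.2)&(abs(P[...,1]-.1)<.22)&(v>90)
    print('rails',cv2.minAreaRect((P[hs][:,:2]*1000).astype(np.float32)))
    # objects
    m=(P[...,2]>.012)&(P[...,2]<.12)&(P[...,0]>.3)&(P[...,1]<-.05)&(P[...,1]>-.45)
    k,l,st,c=cv2.connectedComponentsWithStats(m.astype(np.uint8))
    for i in range(1,k):
        if st[i,4]>60:
            q=P[l==i];print(i,st[i],np.round(q.mean(0),3),q[:,2].max(),cv2.minAreaRect((q[:,:2]*1000).astype(np.float32)))
E
```

```text
top red 97 [ 0.49297894 -0.00388625  0.10782089] [ 0.480486   -0.0139497   0.10433646] [0.504073   0.00769022 0.11090518]
top 93 [ 0.49308369 -0.00374317  0.1079319 ] [ 0.480486   -0.0139497   0.10604594] [0.504073   0.00769022 0.11090518]
rim 1 ((654.4458618164062, -24.874897003173828), (0.0, 0.0), 0.0) 0.06408545850501068
rails ((548.7083740234375, 76.6218032836914), (172.80972290039062, 269.7946472167969), 12.642556190490723)
1 [291 119  21  24 384] [ 0.782 -0.171  0.043] 0.05369854080586223 ((784.9938354492188, -171.79624938964844), (49.364253997802734, 47.403533935546875), 6.113691329956055)
11 [336 149  34  32 583] [ 0.699 -0.296  0.038] 0.046215743871141246 ((702.606689453125, -296.8554382324219), (77.42568969726562, 42.05950164794922), 43.54795455932617)
12 [282 185  23  35 555] [ 0.608 -0.15   0.039] 0.046449412119461075 ((606.1228637695312, -151.89956665039062), (77.41487121582031, 42.34577178955078), 14.025959968566895)
13 [328 198  35  22 577] [ 0.589 -0.273  0.039] 0.04619915389828677 ((589.1620483398438, -277.873291015625), (78.59437561035156, 42.24935531616211), 76.426
[... 1122 characters left out ...]
222167969), 76.11941528320312)
3 [152 167  24  31 568] [ 0.708 -0.29   0.035] 0.0443146578556709 ((706.59814453125, -296.32427978515625), (80.35652160644531, 42.35308837890625), 41.3268928527832)
4 [279 173  20  18 106] [ 0.515 -0.059  0.063] 0.0684529095108648 ((523.6117553710938, -56.08119201660156), (65.7093276977539, 23.609943389892578), 12.550497055053711)
5 [216 178  32  31 613] [ 0.618 -0.144  0.035] 0.04463575723486579 ((608.431396484375, -151.69700622558594), (80.86186981201172, 42.898033142089844), 14.087181091308594)
6 [152 215  26  29 567] [ 0.792 -0.165  0.039] 0.0527600050878928 ((790.5960693359375, -171.001220703125), (47.54969024658203, 50.324424743652344), 17.00031280517578)
```

```bash
cat >> h.py <<'E'
from scipy.spatial.transform import Rotation as Ro
def to(p,R=None,n=1,R0=None,p0=None):
    """tool-frame shift (cm) and turn (deg) from the present pose to p,R; shift is in the present tool axes"""
    from station import ctrl
    s=ctrl.sense();A=Ro.from_euler('xyz',s['orientation']) if R0 is None else R0
    a=s['tcp_pos'] if p0 is None else p0
    w=(A.inv()*R).as_rotvec(degrees=True) if R is not None else np.zeros(3)
    print('shift',np.round(A.inv().apply(np.array(p)-a)*100,2),'turn',np.round(w,2), 'in new axes', np.round((R if R is not None else A).inv().apply(np.array(p)-a)*100,2))
DOWN=lambda yaw:Ro.from_euler('xyz',[np.pi,0,yaw])
E
python3 - <<'E'
from h import *
to([.4945,-.003,.16],DOWN(.2213))
E
```

```text
shift [ 47.11 -52.39   7.12] turn [-0.12 -0.    4.67] in new axes [ 42.69 -56.06   7.01]
```

arm_command(series=[[[0,0,0,-0.12,0,4.67],[2.25,-2.95,0.37,0,0,0],[2.25,-2.95,0.37,0,0,0],[2.25,-2.95,0.37,0,0,0],[2.25,-2.95,0.37,0,0,0],[2.25,-2.95,0.37,0,0,0],[2.25,-2.95,0.37,0,0,0],[2.25,-2.95,0.37,0,0,0],[2.25,-2.95,0.37,0,0,0],[2.25,-2.95,0.37,0,0,0]]], gripper=1, force=60)

```text
time_s: 1.1
tcp_pos: [0.3407, -0.3392, 0.1969]
orientation: [3.14, 0.0, 0.221]
contact_force: [0.8, 0.5, -0.2]
finger_gap: 0.0855
grasp_force: 0.0
```

arm_command(series=[[[2.25,-2.95,0.37,0,0,0],[2.25,-2.95,0.37,0,0,0],[2.25,-2.95,0.37,0,0,0],[2.25,-2.95,0.37,0,0,0],[2.25,-2.95,0.37,0,0,0],[2.25,-2.95,0.37,0,0,0],[2.25,-2.95,0.37,0,0,0],[2.25,-2.95,0.37,0,0,0],[2.25,-2.95,0.37,0,0,0],[2.25,-2.95,0.37,0,0,0]]])

```text
time_s: 2.1
tcp_pos: [0.4954, -0.0022, 0.1594]
orientation: [3.14, 0.0, 0.222]
contact_force: [1.7, -0.4, 0.2]
finger_gap: 0.0855
grasp_force: 0.0
```

Run:
```python
from h import *
from station import ctrl,optics
s=ctrl.sense();print(s['time_s'],s['tcp_pos'],s['orientation'],s['joint_positions'])
d=optics.get_image('wrist');cv2.imwrite('pics/w1.png',d['frame'][:,:,::-1])
P=cloud(d);H=hsv(d);h,sa,v=H[...,0],H[...,1],H[...,2]
red=((h<6)|(h>174))&(sa>150)&(v>80)&(P[...,2]>.1)&(P[...,2]<.12)
p=P[red];print(len(p),p.mean(0),(p.min(0)+p.max(0))/2,p.max(0)-p.min(0))
to([.4945,-.003,.074],DOWN(.2213))
```

```text
2.1 [ 0.49542799 -0.00222688  0.1593971 ] [3.13950556e+00 3.44101153e-04 2.21513349e-01] [-0.05329796 -0.01944207  2.05812618 -0.00235557  1.10267449  1.29704727]
150 [ 0.48984958 -0.00068478  0.10810313] [ 0.49194983 -0.00054397  0.10721518] [0.01742403 0.01671049 0.00521903]
shift [-0.39  0.44  8.5 ] turn [-0.08 -0.11  0.08] in new axes [-0.38  0.43  8.5 ]
```

arm_command(series=[[[-0.1,0,1.7,0,0,0],[0,0,1.7,0,0,0],[0,0,1.7,0,0,0],[0,0,1.7,0,0,0],[0,0,1.7,0,0,0],[0,0,0,0,0,0],[0,0,0,0,0,0]]])

```text
time_s: 2.85
tcp_pos: [0.4939, -0.0043, 0.0746]
orientation: [3.14, 0.001, 0.221]
contact_force: [0.1, -0.3, -0.1]
finger_gap: 0.0853
grasp_force: 0.0
```

arm_command(series=[[[0,0,0,0,0,0],[0,0,0,0,0,0],[0,0,0,0,0,0],[0,0,0,0,0,0],[0,0,0,0,0,0],[0,0,0,0,0,0],[0,0,0,0,0,0],[0,0,0,0,0,0]]], gripper=0)

```text
time_s: 3.65
tcp_pos: [0.4947, -0.0032, 0.0758]
orientation: [3.141, -0.001, 0.221]
contact_force: [-2.9, 3.7, 5.3]
finger_gap: 0.026
grasp_force: 58.8
```

arm_command(series=[[[0,0,-0.3,0,0,0],[0,0,-0.3,0,0,0],[0,0,-0.3,0,0,0],[0,0,-0.3,0,0,0],[0,0,0,0,0,0],[0,0,0,0,0,0]]])

```text
time_s: 4.25
tcp_pos: [0.4946, -0.0033, 0.0859]
orientation: [3.141, -0.001, 0.221]
contact_force: [4.3, 3.9, -10.9]
finger_gap: 0.0262
grasp_force: 59.5
```

arm_command(series=[[[0,0,-0.2,0,0,0],[0,0,0,0,0,0],[0,0,0,0,0,0]]])

```text
time_s: 4.55
tcp_pos: [0.4946, -0.0033, 0.0876]
orientation: [3.141, -0.001, 0.221]
contact_force: [5.4, 4.4, -10.6]
finger_gap: 0.0259
grasp_force: 59.5
```

arm_command(series=[[[0,-0.5,0,0,0,0],[0,-0.5,0,0,0,0],[0,-0.5,0,0,0,0],[0,-0.5,0,0,0,0]]])

```text
time_s: 4.95
tcp_pos: [0.4905, 0.0152, 0.0877]
orientation: [3.139, -0.001, 0.221]
contact_force: [5.8, 0.9, -10.3]
finger_gap: 0.0263
grasp_force: 59.6
```

arm_command(series=[[[0,-1,0,0,0,0],[0,-1,0,0,0,0],[0,-1,0,0,0,0],[0,-1,0,0,0,0],[0,-1,0,0,0,0],[0,-1,0,0,0,0],[0,-1,0,0,0,0],[0,-1,0,0,0,0],[0,-1,0,0,0,0],[0,-1,0,0,0,0]]])

```text
time_s: 5.95
tcp_pos: [0.4685, 0.1127, 0.0875]
orientation: [3.138, -0.001, 0.221]
contact_force: [5.6, -0.7, -10.2]
finger_gap: 0.026
grasp_force: 59.7
```

arm_command(series=[[[0,-0.3,0,0,0,0],[0,-0.25,0,0,0,0],[0,0,0,0,0,0],[0,0,0,0,0,0]]])

```text
time_s: 6.35
tcp_pos: [0.4672, 0.1184, 0.0875]
orientation: [3.139, -0.001, 0.221]
contact_force: [4.6, 1.5, -11.2]
finger_gap: 0.026
grasp_force: 59.7
```

Run:
```python
from h import *
from station import ctrl
s=ctrl.sense();d=s['tcp_pos']-[.4946,-.0033,.0876];print(s['tcp_pos'],DOWN(.2213).inv().apply(d)*1000,s['contact_force'],s['orientation'])
```

```text
[0.46720934 0.11835278 0.08751063] [-2.01305601e-02 -1.24698219e+02  8.93659206e-02] [  4.55138443   1.45926472 -11.24687946] [ 3.13934812e+00 -1.16223387e-03  2.21429364e-01]
```

arm_command(series=[[[0,0,0.3,0,0,0],[0,0,0.4,0,0,0],[0,0,0.4,0,0,0],[0,0,0.3,0,0,0],[0,0,0,0,0,0],[0,0,0,0,0,0]]])

```text
time_s: 6.95
tcp_pos: [0.4673, 0.1183, 0.0759]
orientation: [3.139, -0.001, 0.221]
contact_force: [-0.9, -0.0, 5.8]
finger_gap: 0.0262
grasp_force: 61.3
```

arm_command(series=[[[0,0,0,0,0,0],[0,0,0,0,0,0],[0,0,0,0,0,0],[0,0,0,0,0,0],[0,0,0,0,0,0]]], gripper=1)

```text
time_s: 7.45
tcp_pos: [0.4667, 0.1182, 0.0744]
orientation: [3.139, 0.0, 0.221]
contact_force: [0.2, -0.6, 0.7]
finger_gap: 0.086
grasp_force: 0.0
```

arm_command(series=[[[0,0,-1,0,0,0],[0,0,-2,0,0,0],[0,0,-2.5,0,0,0],[0,0,-2.5,0,0,0],[0,0,-2.5,0,0,0],[0,0,-2.5,0,0,0],[0,0,-2.5,0,0,0],[0,0,-2.5,0,0,0]]])

```text
time_s: 8.25
tcp_pos: [0.4667, 0.1186, 0.2565]
orientation: [3.139, -0.001, 0.221]
contact_force: [-0.5, -0.8, -0.4]
finger_gap: 0.0854
grasp_force: 0.0
```

Run:
```python
from h import *
from station import ctrl,optics
for n in ('wrist','scene'):
    d=optics.get_image(n);P=cloud(d);H=hsv(d);h,s,v=H[...,0],H[...,1],H[...,2]
    red=((h<6)|(h>174))&(s>150)&(v>80)&(P[...,2]>.07)&(P[...,2]<.14)
    p=P[red];p=p[p[:,2]>np.percentile(p[:,2],95)-.006];print(n,len(p),p.mean(0),p.min(0),p.max(0),np.median(p[:,2]))
cv2.imwrite('pics/s2.png',cv2.resize(d['frame'][:,:,::-1],(800,600)))
# pick pose: jar z axis direction, tool horizontal dir = -jarz, tilt 45
jz=np.array([-.235,-.972,0]);jz/=np.linalg.norm(jz)
for tilt in (40,45):
  t=np.radians(tilt); z=-jz*np.sin(t)+np.array([0,0,-1])*np.cos(t)
  y=np.cross([0,0,1],jz)
  for sg in(1,-1):
    R=Ro.from_matrix(np.array([np.cross(sg*y,z),sg*y,z]).T); g=np.array([.5905,-.277,.023])-.006*jz
    print(tilt,sg,R.as_euler('xyz'));
    tcp=g+z*.0187;print(tcp);to(tcp-.1*z,R)
print(ctrl.sense()['joint_positions'])
```

```text
wrist 472 [0.4661188 0.1181942 0.108001 ] [0.45330085 0.10468052 0.10322448] [0.47797986 0.13116598 0.10990557] 0.10807449553540519
scene 117 [0.47009236 0.11940027 0.10646914] [0.45590456 0.10481965 0.10260884] [0.48268162 0.13242922 0.11024188] 0.10684091825345521
40 1 [ 3.14159265 -0.6981317   1.33357885]
[ 0.59473471 -0.25948451  0.00867497]
shift [ 0.92 45.42 17.56] turn [ 22.58  35.35 -60.85] in new axes [-42.08  21.08 -12.53]
40 -1 [-3.14159265  0.6981317  -1.80801381]
[ 0.59473471 -0.25948451  0.00867497]
shift [ 0.92 45.42 17.56] turn [ 39.93 -25.5  110.98] in new axes [ 42.08 -21.08 -12.53]
45 1 [ 3.14159265 -0.78539816  1.33357885]
[ 0.59501736 -0.25831543  0.0097771 ]
shift [ 0.68 45.88 18.04] turn [ 25.33  39.8  -60.1 ] in new axes [-41.53  21.08 -16.18]
45 -1 [-3.14159265  0.78539816 -1.80801381]
[ 0.59501736 -0.25831543  0.0097771 ]
shift [ 0.68 45.88 18.04] turn [ 44.9  -28.58 109.54] in new axes [ 41.53 -21.08 -16.18]
[ 0.19870592 -0.12681163  1.96738684 -0.00220817  1.29220606  1.54878179]
```

View pics/s2.png

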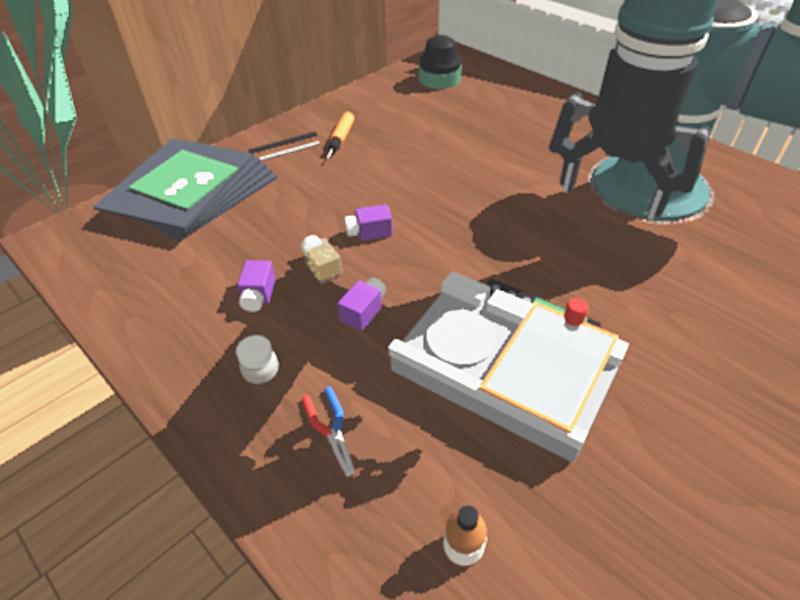

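The cover is open with the knob down (knob top 108 mm up), and the pan is bared at (463,338). Next I'll move above the jar and tilt the tool for the pick.

arm_command(series=[[[0.07,4.6,0.6,0,0,0],[0.07,4.6,0.6,0,0,0],[0.07,4.6,0.6,0,0,0],[0.07,4.6,0.6,0,0,0],[0.07,4.6,0.6,0,0,0],[0.07,4.6,0.6,0,0,0],[0.07,4.6,0.6,0,0,0],[0.07,4.6,0.6,0,0,0],[0.07,4.6,0.6,0,0,0],[0.07,4.6,0.6,0,0,0]]])

```text
time_s: 9.35
tcp_pos: [0.5742, -0.3303, 0.1943]
orientation: [3.141, 0.001, 0.221]
contact_force: [0.3, -0.7, -0.7]
finger_gap: 0.0855
grasp_force: 0.0
```

arm_command(series=[[[0,0,0,2.53,3.98,-6.01],[0,0,0,2.53,3.98,-6.01],[0,0,0,2.53,3.98,-6.01],[0,0,0,2.53,3.98,-6.01],[0,0,0,2.53,3.98,-6.01],[0,0,0,2.53,3.98,-6.01],[0,0,0,2.53,3.98,-6.01],[0,0,0,2.53,3.98,-6.01],[0,0,0,2.53,3.98,-6.01],[0,0,0,2.53,3.98,-6.01]]])

```text
time_s: 10.35
tcp_pos: [0.5739, -0.3289, 0.1949]
orientation: [-3.133, -0.785, 1.33]
contact_force: [-0.2, 0.5, -0.4]
finger_gap: 0.0854
grasp_force: 0.0
```

```bash
cat > jar.py <<'E'
from h import *
from station import ctrl,optics
def pick(g0,jz,tilt,up=.023,off=.006):
    jz=np.array([*jz,0.]);jz/=np.linalg.norm(jz);t=np.radians(tilt)
    z=-jz*np.sin(t)+np.array([0,0,-1])*np.cos(t);y=np.cross([0,0,1],jz)
    return np.array([*g0,up])-off*jz+z*.0187,Ro.from_matrix(np.array([np.cross(y,z),y,z]).T),z
E
python3 - <<'E'
from jar import *
s=ctrl.sense();print(s['time_s'],s['tcp_pos'],s['orientation'],s['joint_positions'])
d=optics.get_image('wrist');cv2.imwrite('pics/w2.png',d['frame'][:,:,::-1])
P=cloud(d);m=(P[...,2]>.015)&(P[...,2]<.06)
k,l,st,c=cv2.connectedComponentsWithStats(m.astype(np.uint8))
for i in range(1,k):
    if st[i,4]>300:
        q=P[l==i];print(i,st[i],np.round(q.mean(0),3),q[:,2].max(),cv2.minAreaRect((q[:,:2]*1000).astype(np.float32)))
p,R,z=pick((.5905,-.277),(-.235,-.972),45);print(p)
to(p-.1*z,R);to(p,R)
E
```

```text
10.35 [ 0.57390952 -0.32888071  0.1948655 ] [-3.13257747 -0.78484507  1.33019713] [-0.8636275   0.53575686  1.49225777  0.60629677  1.63508979 -0.75297779]
1 [   89     8   181   120 11841] [0.542 0.005 0.042] 0.05999865096241541 ((530.26220703125, 66.01573944091797), (214.9207000732422, 264.345703125), 12.741418838500977)
66 [ 365  113   49   48 1646] [ 0.781 -0.181  0.041] 0.05257018901751975 ((785.8273315429688, -175.74351501464844), (48.81678009033203, 48.111244201660156), 68.59505462646484)
67 [ 217  124   67   54 2201] [ 0.609 -0.159  0.037] 0.044599196365518845 ((607.4789428710938, -154.1873321533203), (77.44950866699219, 42.25408172607422), 14.50956916809082)
68 [ 331  208   64   65 1835] [ 0.704 -0.295  0.039] 0.04470556119804675 ((704.0762939453125, -299.513916015625), (78.21471405029297, 42.0225944519043), 42.81342697143555)
69 [ 240  211   41   78 2882] [ 0.59  -0.282  0.039] 0.045089326271987806 ((590.3740234375, -279.9864196777344), (77.62617492675781, 42.0350456237793), 76.15350341796875)
71 [ 156  261   40   50 1111] [ 0.499 -0.302  0.033] 0.04359156283055077 ((497.5857849121094, -299.2887878417969), (42.37801742553711, 30.478830337524414), 64.3410873413086)
[ 0.59501736 -0.25831543  0.0097771 ]
shift [-7.65  0.48  8.1 ] turn [-0.52 -0.17 -0.09] in new axes [-7.62  0.4   8.13]
shift [-7.68  0.57 18.1 ] turn [-0.52 -0.17 -0.09] in new axes [-7.62  0.4  18.13]
```

View pics/w2.png

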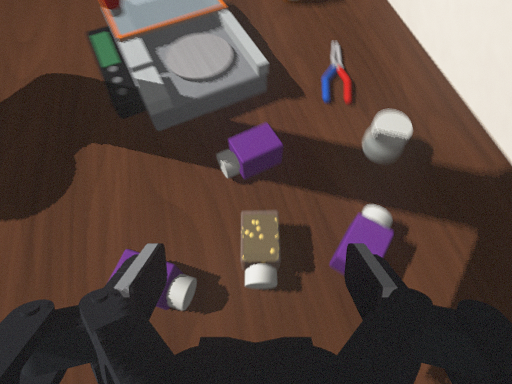

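Wrist view: the jar at (260,250) is between the fingers, with the purple look-alikes outside them. Wrist, top and scene estimates agree within about 3 mm.

arm_command(series=[[[-1.9,0.11,0,-0.5,-0.17,-0.09],[-1.9,0.11,0,0,0,0],[-1.9,0.11,0,0,0,0],[-1.9,0.1,0,0,0,0],[0,0,2,0,0,0],[0,0,2,0,0,0],[0,0,2,0,0,0],[0,0,2,0,0,0],[0,0,2,0,0,0],[0,0,0,0,0,0]]], gripper=0.75, force=40)

```text
time_s: 11.4
tcp_pos: [0.5813, -0.3118, 0.0681]
orientation: [-3.135, -0.781, 1.325]
contact_force: [-0.7, -0.2, -0.3]
finger_gap: 0.0645
grasp_force: 0.0
```

Run:
```python
from jar import *
p,R,z=pick((.5905,-.2785),(-.2385,-.971),45,up=.025);print(p,ctrl.sense()['orientation'])
to(p,R)
```

```text
[ 0.5950853  -0.25983198  0.0117771 ] [-3.13471533 -0.78088622  1.32472453]
shift [-0.15  0.13  7.78] turn [-0.18  0.26 -0.21] in new axes [-0.19  0.1   7.78]
```

arm_command(series=[[[-0.15,0.1,1.5,0,0,0],[0,0,1.5,0,0,0],[0,0,1.5,0,0,0],[0,0,1.5,0,0,0],[0,0,1.0,0,0,0],[0,0,0.75,0,0,0],[0,0,0,0,0,0],[0,0,0,0,0,0]]])

```text
time_s: 12.2
tcp_pos: [0.5966, -0.2625, 0.0148]
orientation: [3.141, -0.778, 1.329]
contact_force: [0.4, -0.2, 0.2]
finger_gap: 0.0642
grasp_force: 0.0
```

arm_command(series=[[[0,0,0,0,0,0],[0,0,0,0,0,0],[0,0,0,0,0,0],[0,0,0,0,0,0],[0,0,0,0,0,0],[0,0,0,0,0,0],[0,0,0,0,0,0],[0,0,0,0,0,0]]], gripper=0)

```text
time_s: 13.0
tcp_pos: [0.5965, -0.2633, 0.0155]
orientation: [3.141, -0.778, 1.329]
contact_force: [-3.4, -3.9, 6.6]
finger_gap: 0.0418
grasp_force: 42.3
```

```bash
cat >> jar.py <<'E'
JZ=np.array([-.2385,-.971,0]);JZ/=np.linalg.norm(JZ)
Y=np.cross([0,0,1],JZ)
RJ=Ro.from_matrix(np.array([Y,np.cross(JZ,Y),JZ]).T)  # jar at pick
PAN=np.array([.575,.0155,.050])
def place(up=0.):
    """TCP pose for jar upright on pan, tool rotating about its y only"""
    rel=np.load('rel.npz');Rt=Ro.from_quat(rel['Rq'])  # jar->tool pose
    Rj=Ro.from_rotvec(np.pi/2*np.cross(JZ,[0,0,1]))*RJ
    c=PAN+[0,0,.039+up]
    return c+Rj.apply(rel['t']),Rj*Rt,Rj
E
python3 - <<'E'
from jar import *
s=ctrl.sense();A=Ro.from_euler('xyz',s['orientation'])
np.savez('rel.npz',Rq=(RJ.inv()*A).as_quat(),t=RJ.inv().apply(s['tcp_pos']-np.array([.5905,-.2785,.021])))
p,R,Rj=place();print(p,R.as_euler('xyz'),R.as_matrix()[:,2],Rj.as_matrix())
A=A;q=s['tcp_pos']+[0,0,.16];to(p+[0,0,.1],R,R0=A,p0=q)
print(A.inv().apply([0,0,1]))
E
```

```text
[0.57580393 0.00963134 0.07280883] [3.13908028 0.79284535 1.3289145 ] [-0.16819023 -0.69221534 -0.70181905] [[ 9.71134390e-01  2.38533009e-01  3.00327723e-17]
 [-2.38533009e-01  9.71134390e-01  1.32661212e-16]
 [ 2.47822006e-18 -1.35995673e-16  1.00000000e+00]]
shift [18.34 -8.56 18.43] turn [-6.0e-02 -9.0e+01 -1.6e-01] in new axes [ 18.44  -8.5  -18.36]
[ 0.70182089  0.00076285 -0.71235304]
```

arm_command(series=[[[0.7,0,-0.7,0,0,0],[1.4,0,-1.4,0,0,0],[1.4,0,-1.4,0,0,0],[1.4,0,-1.4,0,0,0],[1.4,0,-1.4,0,0,0],[1.4,0,-1.4,0,0,0],[1.4,0,-1.4,0,0,0],[1.4,0,-1.4,0,0,0],[0.8,0,-0.8,0,0,0]]])

```text
time_s: 13.9
tcp_pos: [0.5973, -0.2619, 0.1774]
orientation: [3.138, -0.777, 1.331]
contact_force: [0.2, -0.6, -1.6]
finger_gap: 0.0417
grasp_force: 41.4
```

arm_command(series=[[[0,0,0,0,-7.5,0],[0,0,0,0,-7.5,0],[0,0,0,0,-7.5,0],[0,0,0,0,-7.5,0],[0,0,0,0,-7.5,0],[0,0,0,0,-7.5,0]]])

```text
time_s: 14.5
tcp_pos: [0.5968, -0.2615, 0.1759]
orientation: [3.14, 0.011, 1.327]
contact_force: [0.0, -0.4, -2.1]
finger_gap: 0.0415
grasp_force: 41.3
```

arm_command(series=[[[0,0,0,0,-7.5,0],[0,0,0,0,-7.5,0],[0,0,0,0,-7.5,0],[0,0,0,0,-7.5,0],[0,0,0,0,-7.5,0],[0,0,0,0,-7.5,0],[0,0,0,0,0,0]]])

```text
time_s: 15.2
tcp_pos: [0.5952, -0.258, 0.1702]
orientation: [-3.131, 0.792, 1.339]
contact_force: [-0.4, -0.0, -3.0]
finger_gap: 0.0418
grasp_force: 41.5
```

Run:
```python
from jar import *
s=ctrl.sense();print(s['tcp_pos'],s['orientation'],s['joint_positions'])
p,R,Rj=place(); to(p+[0,0,.08],R)
```

```text
[ 0.59524247 -0.25803316  0.17018839] [-3.13067059  0.79235729  1.33870296] [-0.06538566  0.36984358  1.78816143 -0.81808688  1.28524338  0.53776977]
shift [ 19.21  -8.23 -16.92] turn [-0.37 -0.03  0.39] in new axes [ 19.15  -8.26 -16.98]
```

arm_command(series=[[[1.92,-0.82,-1.69,-0.37,0,0.39],[1.92,-0.82,-1.69,0,0,0],[1.92,-0.82,-1.69,0,0,0],[1.92,-0.82,-1.69,0,0,0],[1.92,-0.82,-1.69,0,0,0],[1.92,-0.82,-1.69,0,0,0],[1.92,-0.82,-1.69,0,0,0],[1.92,-0.82,-1.69,0,0,0],[1.92,-0.82,-1.69,0,0,0],[1.92,-0.82,-1.69,0,0,0]]])

```text
time_s: 16.2
tcp_pos: [0.5786, 0.0067, 0.1563]
orientation: [3.129, 0.788, 1.317]
contact_force: [-0.0, 1.0, -1.8]
finger_gap: 0.0415
grasp_force: 41.3
```

arm_command(series=[[[0,0,0,0,0,0],[0,0,0,0,0,0]]])

```text
time_s: 16.4
tcp_pos: [0.5789, 0.006, 0.1563]
orientation: [3.128, 0.79, 1.318]
contact_force: [-0.3, 0.4, -1.6]
finger_gap: 0.0416
grasp_force: 41.6
```

Run:
```python
from jar import *
s=ctrl.sense();print(s['tcp_pos'],s['orientation'],s['joint_positions'])
p,R,Rj=place(); to(p+[0,0,.08],R);to(p+[0,0,.01],R)
# where the jar should be by the grasp model
rel=np.load('rel.npz');A=Ro.from_euler('xyz',s['orientation']);J=A*Ro.from_quat(rel['Rq']).inv();c=s['tcp_pos']-J.apply(rel['t']);print('jar',c,J.apply([0,0,1]))
ims=[]
for n in('scene','top'):
    d=optics.get_image(n);im=d['frame'][:,:,::-1].copy()
    K=d['camera_matrix'];T=np.linalg.inv(d['cam_to_world'])
    def px(w): q=T[:3,:3]@w+T[:3,3];return tuple(int(round(a)) for a in (K@q)[:2]/q[2])
    x,y=px(c);x=min(max(x,64),448);y=min(max(y,64),320)
    pts=[px(c+J.apply(v)) for v in ([0,0,-.039],[0,0,.039])]+[px(PAN)]
    cr=cv2.resize(im[y-64:y+64,x-64:x+64],(400,400),interpolation=cv2.INTER_CUBIC)
    print(n,[((a-x+64)*400//128,(b-y+64)*400//128) for a,b in pts])
    ims.append(cr)
cv2.imwrite('pics/p3.png',np.hstack(ims))
```

```text
[0.57892494 0.00595822 0.15630129] [3.12842653 0.78982523 1.31840937] [ 0.33275579  0.42756884  1.73425575 -0.6447688   1.4950849   0.80477609]
shift [ 0.44 -0.39  0.04] turn [ 0.18 -0.17 -0.42] in new axes [ 0.45 -0.39  0.04]
shift [ 5.42 -0.46  4.97] turn [ 0.18 -0.17 -0.42] in new axes [ 5.43 -0.4   4.96]
jar [0.57800865 0.01181165 0.172492  ] [-0.00800125 -0.00108473  0.9999674 ]
scene [(193, 243), (203, 150), (196, 328)]
top [(203, 203), (193, 196), (209, 212)]
```

View pics/p3.png

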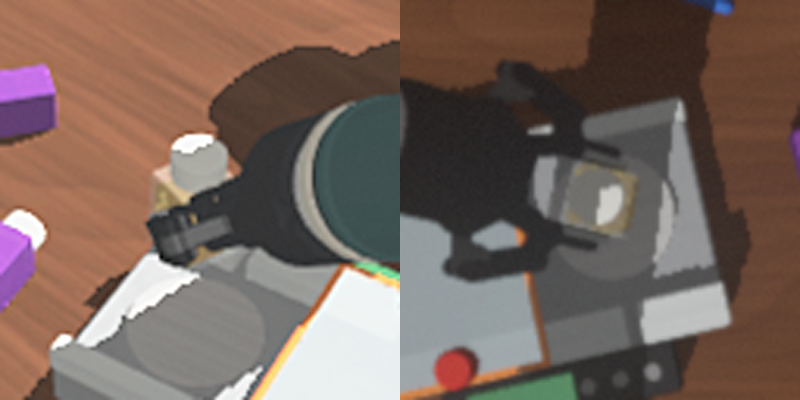

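The jar hangs upright (cap at about (200,150) left crop) and the pan is at (197,330), both where my model predicts. Now I'll lower it.

arm_command(series=[[[0.68,-0.1,0.62,0.18,-0.17,-0.42],[0.68,-0.1,0.62,0,0,0],[0.68,-0.1,0.62,0,0,0],[0.68,-0.1,0.62,0,0,0],[0.68,0,0.62,0,0,0],[0.68,0,0.62,0,0,0],[0.68,0,0.62,0,0,0],[0.66,0,0.62,0,0,0],[0,0,0,0,0,0],[0,0,0,0,0,0]]])

```text
time_s: 17.5
tcp_pos: [0.5754, 0.0092, 0.0822]
orientation: [3.14, 0.796, 1.33]
contact_force: [0.1, -0.5, -2.3]
finger_gap: 0.0416
grasp_force: 41.5
```

Run:
```python
from jar import *
s=ctrl.sense()
p,R,Rj=place(); to(p,R)
rel=np.load('rel.npz');A=Ro.from_euler('xyz',s['orientation']);J=A*Ro.from_quat(rel['Rq']).inv();c=s['tcp_pos']-J.apply(rel['t']);print('jar',c,J.apply([0,0,1]),s['contact_force'])
```

```text
shift [0.7  0.03 0.62] turn [0.   0.17 0.03] in new axes [0.7  0.03 0.62]
jar [0.57461738 0.01512886 0.09835427] [0.00103873 0.00282965 0.99999546] [ 0.11413895 -0.47017179 -2.25458217]
```

arm_command(series=[[[0.14,0,0.14,0,0,0],[0.14,0,0.14,0,0,0],[0.14,0,0.14,0,0,0],[0.1,0,0.1,0,0,0],[0,0,0,0,0,0]]])

```text
time_s: 18.0
tcp_pos: [0.5753, 0.0091, 0.0748]
orientation: [3.139, 0.795, 1.329]
contact_force: [-0.5, 0.6, -2.3]
finger_gap: 0.0414
grasp_force: 41.5
```

arm_command(series=[[[0.08,0,0.08,0,0,0],[0.07,0,0.07,0,0,0],[0,0,0,0,0,0],[0,0,0,0,0,0]]])

```text
time_s: 18.4
tcp_pos: [0.5754, 0.0092, 0.0729]
orientation: [3.139, 0.795, 1.329]
contact_force: [-0.5, -0.5, -1.9]
finger_gap: 0.0412
grasp_force: 41.5
```

arm_command(series=[[[0.07,0,0.07,0,0,0],[0,0,0,0,0,0],[0,0,0,0,0,0]]])

```text
time_s: 18.7
tcp_pos: [0.5756, 0.0092, 0.0722]
orientation: [3.139, 0.795, 1.329]
contact_force: [0.4, 0.6, -1.7]
finger_gap: 0.0418
grasp_force: 41.6
```

arm_command(series=[[[0.04,0,0.04,0,0,0],[0,0,0,0,0,0],[0,0,0,0,0,0]]])

```text
time_s: 19.0
tcp_pos: [0.5756, 0.0092, 0.0717]
orientation: [3.139, 0.795, 1.329]
contact_force: [0.2, 1.0, 1.1]
finger_gap: 0.0417
grasp_force: 41.7
```

arm_command(series=[[[0,0,0,0,0,0],[0,0,0,0,0,0],[0,0,0,0,0,0],[0,0,0,0,0,0],[0,0,0,0,0,0]]], gripper=0.75)

```text
time_s: 19.5
tcp_pos: [0.5754, 0.0091, 0.0713]
orientation: [3.139, 0.795, 1.329]
contact_force: [-0.7, -0.2, -0.3]
finger_gap: 0.0645
grasp_force: 0.0
```

Run:
```python
from jar import *
s=ctrl.sense();print(s['contact_force'],s['finger_gap'],s['tcp_pos'])
d=optics.get_image('scene');im=d['frame'][:,:,::-1]
cv2.imwrite('pics/s4.png',cv2.resize(im[140:300,200:420],(660,480),interpolation=cv2.INTER_CUBIC))
```

```text
[-0.66844013 -0.20853307 -0.33843869] 0.06445662543540702 [0.57542846 0.00912156 0.07126368]
```

View pics/s4.png

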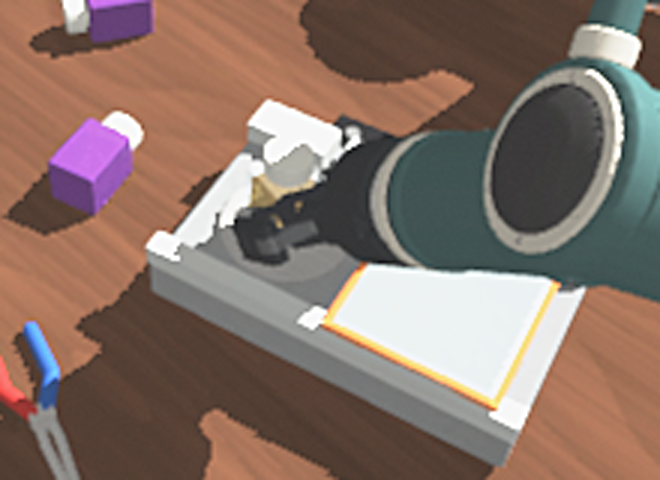

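The jar stands on the pan (about (285,175)) between the open fingers. I'll back out along the tool axis.

arm_command(series=[[[0,0,-0.8,0,0,0],[0,0,-1.2,0,0,0],[0,0,-1.5,0,0,0],[0,0,-2,0,0,0],[0,0,-2,0,0,0],[0,0,-2,0,0,0],[0,0,-2,0,0,0],[0,0,-2,0,0,0],[0,0,-2,0,0,0],[0,0,0,0,0,0]]])

```text
time_s: 20.55
tcp_pos: [0.6036, 0.1198, 0.1831]
orientation: [3.132, 0.791, 1.326]
contact_force: [0.5, -0.8, 0.5]
finger_gap: 0.064
grasp_force: 0.0
```

Run:
```python
from jar import *
s=ctrl.sense();print(s['contact_force'],s['tcp_pos'])
d=optics.get_image('wrist');np.savez('w5.npz',**d);cv2.imwrite('pics/w5.png',d['frame'][:,:,::-1])
for n in('scene','top','wrist'):
    e=optics.get_image(n);P=cloud(e);q=P[(P[...,2]>.112)&(P[...,2]<.14)&(np.hypot(P[...,0]-PAN[0],P[...,1]-PAN[1])<.04)]
    print(n,len(q),len(q) and (np.median(q,0),q.min(0),q.max(0)))
    H=hsv(e);h,sa,v=H[...,0],H[...,1],H[...,2];r=((h<6)|(h>174))&(sa>150)&(v>80)&(P[...,2]>.07)&(P[...,2]<.14);print('knob',r.sum(),r.sum() and P[r].max(0))
```

```text
[ 0.51030625 -0.76773553  0.45248816] [0.60363998 0.11977061 0.18312608]
scene 238 (array([0.58295964, 0.01862389, 0.12648517]), array([ 5.62178872e-01, -1.05489578e-04,  1.12238586e-01]), array([0.5957727 , 0.03251715, 0.1292083 ]))
knob 0 0
top 200 (array([0.57677269, 0.01524007, 0.12748387]), array([ 0.56006317, -0.00151815,  0.11342738]), array([0.59194202, 0.03053529, 0.13059583]))
knob 91 [0.47706761 0.1281994  0.11101273]
wrist 975 (array([0.57960411, 0.02589426, 0.12481386]), array([ 0.56098639, -0.00087873,  0.1120311 ]), array([0.59401516, 0.03274987, 0.12846245]))
knob 1632 [0.48121136 0.13283823 0.10907781]
```

View pics/w5.png

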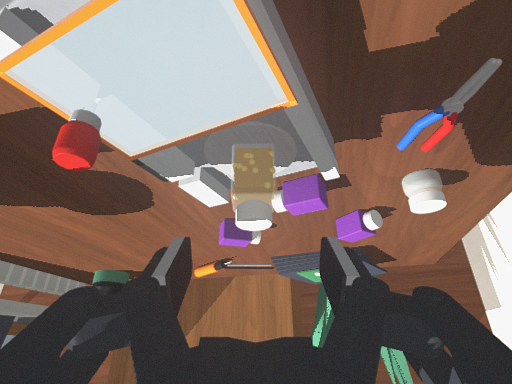

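The jar stands upright and centred within about 2 mm of the pan's centre. The knob is down, and the fingers are clear of everything.

```bash
python3 -c "
from station import ctrl
print(ctrl.sign_off())"
```

```text
the job is handed in; nothing more can be done
None
```

I handed the job in: the cover is locked open, the jar of beads stands upright about 2 mm off the pan's centre, the robot is clear of everything, and the hand-in gave no verdict.

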